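# Find the worn spindle bearing and reject it

### The arm

A 6-joint arm with a two-finger parallel gripper is mounted at the origin on the work surface. World frame = base frame: x ahead of the robot, y to its left, z up, the work surface at z = 0. Lengths are in mm, angles in rad, forces in N, time in s.
With the tool pointing down it reaches from about 350 to 875 mm from the base axis. Payload 4.2 kg.
Tool frame: the origin (TCP) lies midway between the tips of the shut fingers; the grasp point (between the pads) lies 19 mm behind it; z points along the fingers, y is the line along which they close (so a half turn about z gives the same grasp; the last joint's range is limited). The gripper opens to 85 mm and grips with 20 to 120 N. Pads are 22 mm wide; open, the fingers measure 114 mm over their backs; the gripper's body (76 mm by 85 mm) begins 54 mm behind the grasp point. The pads swing forward as they close: fully open they stand 13 mm farther back than shut.
Start: joints at [-0.888, 0.385, 0.008, 0, -1.194, -0.259], TCP at [257.029, -569.68, 231.312] pointing down, gripper open.
Joint ranges: [-3.14, 3.14], [-1.21, 2.06], [-1.07, 1.41], [-3.16, 2.05], [-2.99, -0.16], [-3.1, 3.1]. Speed limits (rad/s): [2.79, 2.79, 3.14, 3.14, 3.14, 3.14].

### API

Orientations are given as a unit quaternion [x, y, z, w].
In Python, from bench import arm gives the robot as it stands.
- The arm moves only by the tool send_rows, never from a script. Its argument "targets" is a list of rows, each an object of numbers: "gripper": the gripper command: -1 is fully open, 1 is shut, values between are in proportion; "x", "y", "z": the shift along the tool's x, y, z in cm; "ax", "ay", "az": the turn, a rotation vector about the tool's x, y, z in degrees. A call has 1 to 5 rows; each row shifts and turns the commanded pose from where the row before left it, along the tool's axes as they then stand; what a row does not reach is not made up. A row lasts 1/12 s, in which the tool goes at most 41.7 mm and 7.16 degrees, less where a joint would pass 70% of its speed; a pose out of reach is approached as far as the arm can. A call is refused whole if a number of a shift passes 4.17 or a number of a turn 7.16, either way. A call with a gripper value outside its range is refused whole. The fingers move at their own pace and stop on an object; the grip force is fixed at half the most. Time passes only in rows, so rows that do not move let the fingers close. It gives the time, the measured TCP pose, the force, the opening and the grip force at its end, in the units of the state.
- arm.read_state(): the state, without advancing time (a new reading comes with each control period).
- arm.get_image(name): name is "scene" or "side" or "wrist"; returns (picture, depth): 400x640x3 uint8, red, green, blue; 400x640 float32, mm along the optical axis (not along the pixel's ray), 0 where there is no reading.
- arm.camera_model(name): a dict with "fx", "fy", "cx", "cy" (pixels), "cam_to_world" (4x4, takes a point from camera to world coordinates). Camera axes: x right, y down, z forward; pixel columns grow to the right and rows downward; lengths in mm; the calibration is good to about 2 mm. A picture is of the moment at which its call begins: read the wrist's pose just before it. camera_model takes no time and is no camera call; for the wrist camera it gives the pose at the moment of the call.
- arm.job_done(): hands the job in; it is judged then, once.
Trained networks look in the newest picture that a camera, given by its name, has taken for a name from the list of things; names that differ only in an ending like _2 or _b are one class to them, and where a whole thing is asked for, a point or a joint stands for the part that bears it (a point fixed in the world has none). Each returns a list of dicts, best first, with "score" (0 to 1); they miss things now and then, are a little off and sometimes report something else, mostly with a low value. They report only what shows in the picture. A call takes as long as a camera call. They do not tell look-alikes from the thing itself.
- arm.boxes_of(camera, thing): "rect" ([left, top, width, height] in pixels, round what is visible of it).
The state is a dict: "clock": time; "joints": joint angles; "joint_vel": joint speeds; "joint_efforts": joint torques, N m; "position": TCP position; "ee_rot": TCP orientation; "contact_force": force on the tool from outside, world axes, zero at the start; "wrist_torque": the same for the moment, N m; "gripper_width": finger opening in mm; "grasp_force": force on a finger pad.
Only numpy, scipy, OpenCV 4.12 (cv2) and the standard library are available. Lean on these libraries where they do the work, as an engineer would, in place of code of your own. Each camera call takes 0.05 s, during which the arm holds its last target. There are 200 camera calls.

### The job

One of these four polisher spindle heads has a worn bearing. Find it by feel where they stand: with the closed fingers rock a head's bar, pressing it down gently until it stops, never over 20 N, on its far end (away from the robot), then on its near end; the worn one see-saws freely before it stops. Pick the worn head up by its housing and set it down upright on the floor of the black reject tray, not dropped, and leave the sound heads and everything else where they stand.

Things in the scene. Friction and masses are not known exactly. Their poses are not given: they have to be found in the camera images.
- head_1: Grey spindle head standing upright on the bench, 0.6 to 0.9 kg; all four look the same. Origin: centre of its underside; x along its bar, within 20 deg of straight away from the robot. Foot flange 76 (x) x 50 (y) x 10 mm high; on it a square housing 48 (x) x 42 (y), 10 to 50 mm high: grip this across y, fingers passing either side of the steel bar on top.
- bar_1: Flat steel bar on top of head_1, 110 (x) x 18 (y) x 8 mm. Origin: its middle, 62 mm above the bench, so its upper face is at 66 mm; x along it, away from the robot. It rests level and only tips about its y axis. Sound: it gives about 1 mm under 5 N pressed 46 mm from the middle. Worn: it first tips 0.11 rad (4 to 5 mm there) under 1 N, then is as stiff, and springs back level.
- head_2: Grey spindle head standing upright on the bench, 0.6 to 0.9 kg; all four look the same. Origin: centre of its underside; x along its bar, within 20 deg of straight away from the robot. Foot flange 76 (x) x 50 (y) x 10 mm high; on it a square housing 48 (x) x 42 (y), 10 to 50 mm high: grip this across y, fingers passing either side of the steel bar on top.
- bar_2: Flat steel bar on top of head_2, 110 (x) x 18 (y) x 8 mm. Origin: its middle, 62 mm above the bench, so its upper face is at 66 mm; x along it, away from the robot. It rests level and only tips about its y axis. Sound: it gives about 1 mm under 5 N pressed 46 mm from the middle. Worn: it first tips 0.11 rad (4 to 5 mm there) under 1 N, then is as stiff, and springs back level.
- head_3: Grey spindle head standing upright on the bench, 0.6 to 0.9 kg; all four look the same. Origin: centre of its underside; x along its bar, within 20 deg of straight away from the robot. Foot flange 76 (x) x 50 (y) x 10 mm high; on it a square housing 48 (x) x 42 (y), 10 to 50 mm high: grip this across y, fingers passing either side of the steel bar on top.
- bar_3: Flat steel bar on top of head_3, 110 (x) x 18 (y) x 8 mm. Origin: its middle, 62 mm above the bench, so its upper face is at 66 mm; x along it, away from the robot. It rests level and only tips about its y axis. Sound: it gives about 1 mm under 5 N pressed 46 mm from the middle. Worn: it first tips 0.11 rad (4 to 5 mm there) under 1 N, then is as stiff, and springs back level.
- head_4: Grey spindle head standing upright on the bench, 0.6 to 0.9 kg; all four look the same. Origin: centre of its underside; x along its bar, within 20 deg of straight away from the robot. Foot flange 76 (x) x 50 (y) x 10 mm high; on it a square housing 48 (x) x 42 (y), 10 to 50 mm high: grip this across y, fingers passing either side of the steel bar on top.
- bar_4: Flat steel bar on top of head_4, 110 (x) x 18 (y) x 8 mm. Origin: its middle, 62 mm above the bench, so its upper face is at 66 mm; x along it, away from the robot. It rests level and only tips about its y axis. Sound: it gives about 1 mm under 5 N pressed 46 mm from the middle. Worn: it first tips 0.11 rad (4 to 5 mm there) under 1 N, then is as stiff, and springs back level.
- tray: Black open reject tray, fixed to the bench, outside 140 (x) x 130 (y) x 32 mm high, walls and floor 5 mm thick; origin: centre of its underside.
- tray_in (a point): Centre of the tray's inner floor, 5 mm above the bench; axes as the tray's.
- offcut: Marble off-cut 70 x 45 x 20 mm, a bystander; origin: centre of its underside.
- core: Grey stone drill core, 44 mm across, 45 mm high, a bystander; origin: centre of its underside.
- wrench: Steel wrench 150 mm long, a bystander; origin: centre of its underside.
- pad: Black round rubber pad, 90 mm across, 16 mm high, a bystander; origin: centre of its underside.
- rubstone: Brown rubbing stone 50 x 120 x 35 mm, a bystander; origin: centre of its underside.
- tin: Tin can 72 mm across, 90 mm high, a bystander; origin: centre of its underside.
- cup: White plastic cup 74 mm across, 80 mm high, a bystander; origin: centre of its underside.
Mind the look-alikes: they are no part of the job. What is shaped like the head_4 but purple or yellow is not meant. There is more than one size of the tray; the job needs the smaller.

How it is judged (in metres and radians):
On the way, in this order (a step that is already met when the one before it is completed fails the run):
1. the worn head, still in its place, has its bar pressed right down at the far end (((z of bar_1 in the frame of head_1 below 0.06197 m and contact force between the fingers and bar_1 above 1 N and angle between head_1's own z axis and vertical below 0.05 rad and distance of head_1 from where it was at the start of the episode below 0.02 m and angle between bar_1's own x axis and vertical above 1.6558 rad) or (z of bar_2 in the frame of head_2 below 0.06197 m and contact force between the fingers and bar_2 above 1 N and angle between head_2's own z axis and vertical below 0.05 rad and distance of head_2 from where it was at the start of the episode below 0.02 m and angle between bar_2's own x axis and vertical above 1.6558 rad) or (z of bar_3 in the frame of head_3 below 0.06197 m and contact force between the fingers and bar_3 above 1 N and angle between head_3's own z axis and vertical below 0.05 rad and distance of head_3 from where it was at the start of the episode below 0.02 m and angle between bar_3's own x axis and vertical above 1.6558 rad) or (z of bar_4 in the frame of head_4 below 0.06197 m and contact force between the fingers and bar_4 above 1 N and angle between head_4's own z axis and vertical below 0.05 rad and distance of head_4 from where it was at the start of the episode below 0.02 m and angle between bar_4's own x axis and vertical above 1.6558 rad))), for 0.02 s.
2. then right down at the near end (((z of bar_1 in the frame of head_1 below 0.06197 m and contact force between the fingers and bar_1 above 1 N and angle between head_1's own z axis and vertical below 0.05 rad and distance of head_1 from where it was at the start of the episode below 0.02 m and angle between bar_1's own x axis and vertical below 1.4858 rad) or (z of bar_2 in the frame of head_2 below 0.06197 m and contact force between the fingers and bar_2 above 1 N and angle between head_2's own z axis and vertical below 0.05 rad and distance of head_2 from where it was at the start of the episode below 0.02 m and angle between bar_2's own x axis and vertical below 1.4858 rad) or (z of bar_3 in the frame of head_3 below 0.06197 m and contact force between the fingers and bar_3 above 1 N and angle between head_3's own z axis and vertical below 0.05 rad and distance of head_3 from where it was at the start of the episode below 0.02 m and angle between bar_3's own x axis and vertical below 1.4858 rad) or (z of bar_4 in the frame of head_4 below 0.06197 m and contact force between the fingers and bar_4 above 1 N and angle between head_4's own z axis and vertical below 0.05 rad and distance of head_4 from where it was at the start of the episode below 0.02 m and angle between bar_4's own x axis and vertical below 1.4858 rad))), for 0.02 s.
At the end, for the whole second after the job is handed in: The worn head (the judge knows it by a spindle sunk 0.06 mm, too little to measure) stands upright (within 6 degrees) and still on the tray's floor, its middle within 50 mm of the tray's middle each way; the three sound heads stand upright within 15 mm of where they were (((z of bar_1 in the frame of head_1 below 0.06197 m and x of head_1 in the frame of tray_in between -0.05 and 0.05 m and y of head_1 in the frame of tray_in between -0.05 and 0.05 m and z of head_1 in the frame of tray_in below 0.006 m and linear speed of head_1 below 0.02 m/s) or (z of bar_2 in the frame of head_2 below 0.06197 m and x of head_2 in the frame of tray_in between -0.05 and 0.05 m and y of head_2 in the frame of tray_in between -0.05 and 0.05 m and z of head_2 in the frame of tray_in below 0.006 m and linear speed of head_2 below 0.02 m/s) or (z of bar_3 in the frame of head_3 below 0.06197 m and x of head_3 in the frame of tray_in between -0.05 and 0.05 m and y of head_3 in the frame of tray_in between -0.05 and 0.05 m and z of head_3 in the frame of tray_in below 0.006 m and linear speed of head_3 below 0.02 m/s) or (z of bar_4 in the frame of head_4 below 0.06197 m and x of head_4 in the frame of tray_in between -0.05 and 0.05 m and y of head_4 in the frame of tray_in between -0.05 and 0.05 m and z of head_4 in the frame of tray_in below 0.006 m and linear speed of head_4 below 0.02 m/s)) and angle between each of head_1, head_2, head_3, head_4's own z axis and vertical below 0.1 rad and (z of bar_1 in the frame of head_1 below 0.06197 m or distance of head_1 from where it was at the start of the episode below 0.015 m) and (z of bar_2 in the frame of head_2 below 0.06197 m or distance of head_2 from where it was at the start of the episode below 0.015 m) and (z of bar_3 in the frame of head_3 below 0.06197 m or distance of head_3 from where it was at the start of the episode below 0.015 m) and (z of bar_4 in the frame of head_4 below 0.06197 m or distance of head_4 from where it was at the start of the episode below 0.015 m)); the robot touches nothing.
It fails at once if a head's bar is loaded with more than 20 N (contact force between anything else and bar_1 above 20 N or contact force between anything else and bar_2 above 20 N or contact force between anything else and bar_3 above 20 N or contact force between anything else and bar_4 above 20 N).
It fails at once if a sound head is shifted more than 15 mm ((z of bar_1 in the frame of head_1 above 0.06197 m and distance of head_1 from where it was at the start of the episode above 0.015 m) or (z of bar_2 in the frame of head_2 above 0.06197 m and distance of head_2 from where it was at the start of the episode above 0.015 m) or (z of bar_3 in the frame of head_3 above 0.06197 m and distance of head_3 from where it was at the start of the episode above 0.015 m) or (z of bar_4 in the frame of head_4 above 0.06197 m and distance of head_4 from where it was at the start of the episode above 0.015 m)).
It fails at once if the worn head is let go above the tray's floor (more than 15 mm up) ((z of bar_1 in the frame of head_1 below 0.06197 m and x of head_1 in the frame of tray_in between -0.075 and 0.075 m and y of head_1 in the frame of tray_in between -0.075 and 0.075 m and z of head_1 in the frame of tray_in above 0.015 m and contact force between the fingers and head_1 below 0.2 N) or (z of bar_2 in the frame of head_2 below 0.06197 m and x of head_2 in the frame of tray_in between -0.075 and 0.075 m and y of head_2 in the frame of tray_in between -0.075 and 0.075 m and z of head_2 in the frame of tray_in above 0.015 m and contact force between the fingers and head_2 below 0.2 N) or (z of bar_3 in the frame of head_3 below 0.06197 m and x of head_3 in the frame of tray_in between -0.075 and 0.075 m and y of head_3 in the frame of tray_in between -0.075 and 0.075 m and z of head_3 in the frame of tray_in above 0.015 m and contact force between the fingers and head_3 below 0.2 N) or (z of bar_4 in the frame of head_4 below 0.06197 m and x of head_4 in the frame of tray_in between -0.075 and 0.075 m and y of head_4 in the frame of tray_in between -0.075 and 0.075 m and z of head_4 in the frame of tray_in above 0.015 m and contact force between the fingers and head_4 below 0.2 N)).
It fails at once if a bystander is moved more than 30 mm (distance of any of offcut, core, wrench, pad, rubstone, tin, cup from where it was at the start of the episode above 0.03 m).
It also fails if it takes over 72 s, if anything falls off the work surface, if the arm or the gripper's body presses on something with over 40 N, if the wrist force passes 120 N, or if a joint passes its speed limit or range.

## Working session

There is one attempt and no reset: what is moved stays moved. The work goes in short steps, Python scripts to look and compute and a tool call to move; the robot and the scene stay as the last step left them, time stands still between calls to the robot, and variables do not carry over. Pictures are saved under pics/ and viewed, at most 10 in all, crops included, and the job is handed in when it is done.

Besides the shell and the picture viewer there is one more tool, called by a JSON object that holds its "name" and its "arguments", one argument or row to a line. send_rows: Moves the arm, as the interface text tells. Its arguments: {"type":"object","properties":{"targets":{"type":"array"}},"required":["targets"]}

```bash
mkdir -p pics
cat > h.py <<'E'
from bench import arm
import numpy as np, cv2
def shot(n,f=None):
    m=arm.camera_model(n); p,d=arm.get_image(n)
    if f: cv2.imwrite('pics/'+f,cv2.cvtColor(p,cv2.COLOR_RGB2BGR))
    return p,d,m
def world(d,m):
    v,u=np.mgrid[0:d.shape[0],0:d.shape[1]]
    P=np.stack([(u-m['cx'])/m['fx']*d,(v-m['cy'])/m['fy']*d,d,np.ones_like(d)],-1)
    W=P@np.array(m['cam_to_world']).T
    W=W[...,:3]; W[d<=0]=np.nan
    return W
E
python3 - <<'E'
from h import *
for c in ['scene','side']:
    p,d,m=shot(c,c+'0.png'); W=world(d,m); np.savez(c+'.npz',p=p,W=W)
    print(c,np.round(m['cam_to_world'],2).tolist(),m['fx'])
    for t in ['head_1','bar_1','tray']:
        for b in arm.boxes_of(c,t):
            l,tp,w,h=map(int,b['rect']); q=W[tp:tp+h,l:l+w].reshape(-1,3)
            print(t,round(b['score'],2),b['rect'],np.round(np.nanmedian(q,0)))
print(arm.read_state())
E
```

```text
scene [[0.66, 0.61, -0.43, 1117.09], [0.75, -0.54, 0.38, -573.32], [-0.0, -0.58, -0.82, 1170.47], [0.0, 0.0, 0.0, 1.0]] 449.4909505375424
head_1 0.88 [257.0, 194.6, 25.3, 37.1] [ 428. -199.    5.]
head_1 0.83 [388.9, 119.7, 27.3, 29.5] [471. 345.   9.]
head_1 0.7 [217.1, 225.6, 29.7, 35.6] [ 437. -346.    4.]
head_1 0.7 [379.5, 162.0, 27.8, 37.8] [592. 169.   5.]
head_1 0.64 [415.0, 202.6, 29.0, 42.6] [771. 157.   1.]
head_1 0.58 [214.1, 172.1, 28.9, 33.3] [ 277. -236.    8.]
head_1 0.57 [295.1, 220.7, 19.8, 42.1] [ 582. -189.   12.]
bar_1 0.74 [382.1, 161.0, 25.5, 29.0] [584. 178.  14.]
bar_1 0.71 [295.0, 222.7, 21.0, 31.0] [ 572. -181.   46.]
bar_1 0.65 [349.0, 267.8, 32.2, 31.7] [ 783. -134.   14.]
bar_1 0.63 [257.7, 198.5, 16.3, 27.0] [ 425. -213.   51.]
bar_1 0.61 [213.4, 171.7, 27.4, 24.8] [ 265. -228.   27.]
bar_1 0.5 [389.7, 114.3, 27.1, 18.5] [434. 400.   3.]
bar_1 0.49 [217.6, 228.8, 27.4, 21.7] [ 422. -344.   46.]
tray 0.97 [330.8, 191.4, 59.2, 55.3] [617.   7.   3.]
tray 0.59 [316.9, 77.9, 74.5, 54.5] [235. 341.   5.]
side [[-0.86, -0.33, 0.39, 49.88], [-0.51, 0.53, -0.68
[... 841 characters left out ...]
': array([-8.88389837e-01,  3.84843593e-01,  7.69893212e-03, -7.79998555e-05,
       -1.19401758e+00, -2.58591743e-01]), 'joint_vel': array([ 0.00126653, -0.00178807,  0.00161525, -0.00109442,  0.0004724 ,
        0.00057255]), 'joint_efforts': array([ 2.17429542e-04, -3.91588247e+01,  1.88328445e+01,  4.18463856e+00,
       -1.50078391e-03,  2.33348594e-06]), 'position': array([ 256.99468837, -569.59316909,  231.13489201]), 'ee_rot': array([-2.10310952e-01,  9.77634527e-01,  1.79515284e-04, -5.06183249e-05]), 'contact_force': array([ 0.39024832, -0.19345753,  0.11412005]), 'wrist_torque': array([ 0.00486991, -0.03453898, -0.0096449 ]), 'grasp_force': 0.0, 'gripper_width': 85.36489662857069}
```

Run:
```python
import cv2
a=cv2.imread('pics/scene0.png');cv2.imwrite('pics/s1.png',cv2.resize(a[70:330,180:500],(800,650),interpolation=3)[:600])
```

```text
(no output)
```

View pics/s1.png

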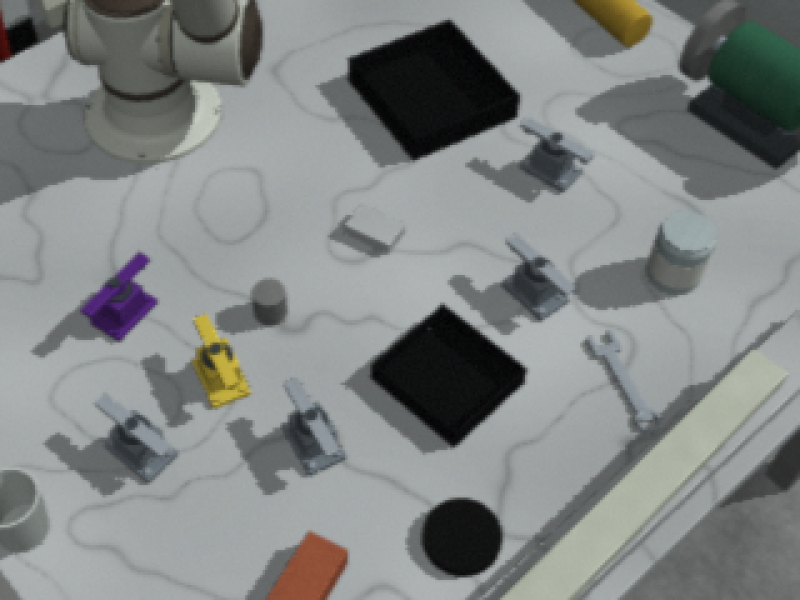

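View pics/side0.png

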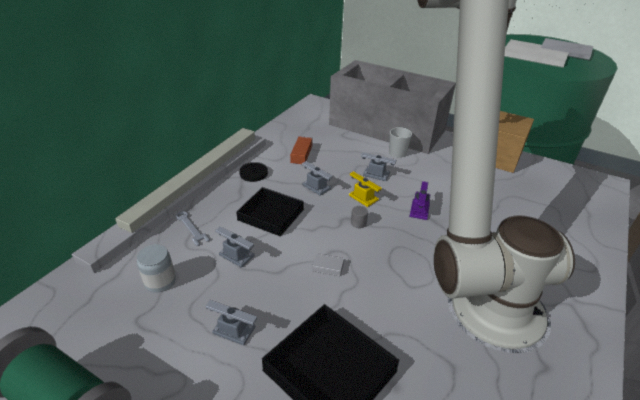

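Grey heads in the scene picture (full pixels) are at (235,246), (305,240), (395,180) and (402,131). The yellow one at (267,214) and the purple one at (228,188) are look-alikes. The small tray is at (359,220) and the larger one, not meant, at (354,105). Next I fit the bar poses from depth.

```bash
cat > fit.py <<'E'
from h import *
def bars(W,guess,zlo=57,zhi=74,r=75):
    P=W.reshape(-1,3); out=[]
    for g in guess:
        q=P[(np.hypot(P[:,0]-g[0],P[:,1]-g[1])<r)&(P[:,2]>zlo)&(P[:,2]<zhi)]
        if len(q)<15: out.append(None); continue
        (c,s,a)=cv2.minAreaRect(q[:,:2].astype(np.float32))
        e=np.linalg.eigh(np.cov(q[:,:2].T))[1][:,1]; e=e*np.sign(e[0])
        out.append((np.round(q[:,:2].mean(0),1),np.round(c,1),np.round(s,0),round(np.degrees(np.arctan2(e[1],e[0])),1),round(np.median(q[:,2]),1),len(q)))
    return out
E
python3 - <<'E'
from fit import *
G=[(445,-345),(430,-205),(600,175),(465,350)]
G=[(450,-340),(440,-203),(585,-185),(610,175),(475,355)]
for c in ['scene','side']:
    z=np.load(c+'.npz'); W=z['W']; print(c)
    for i in [(240,222),(235,246),(267,214),(305,240),(395,180),(402,131)] if c=='scene' else [(378,165),(364,187),(317,178),(235,246),(233,320)]:
        print(i,z['p'][i[1],i[0]],np.round(W[i[1],i[0]]))
    for o in bars(W,G): print(o)
    P=W.reshape(-1,3); t=P[(abs(P[:,0]-625)<105)&(abs(P[:,1]+0)<105)&(P[:,2]>20)&(P[:,2]<42)]
    print('tray',cv2.minAreaRect(t[:,:2].astype(np.float32)),np.percentile(t,[1,99],axis=0).round())
    # tall things
E
```

```text
scene
(240, 222) [108 112 111] [ 380. -275.   -1.]
(235, 246) [53 58 62] [ 475. -348.   60.]
(267, 214) [193 173  63] [ 449. -215.   61.]
(305, 240) [141 151 156] [ 596. -191.   69.]
(395, 180) [46 49 52] [611. 166.  54.]
(402, 131) [33 39 39] [479. 342.  49.]
(array([ 456.4, -342.7]), array([ 454.6, -343.6]), array([114.,  26.]), np.float64(8.2), np.float64(64.6), 235)
(array([ 439.1, -210.6]), array([ 436.7, -209.7]), array([ 20., 113.]), np.float64(-16.0), np.float64(64.9), 200)
(array([ 583.3, -184.4]), array([ 580.9, -185.7]), array([ 24., 110.]), np.float64(-13.2), np.float64(65.3), 232)
(array([605.2, 171.8]), array([602.2, 169.2]), array([ 30., 112.]), np.float64(-3.2), np.float64(65.7), 198)
(array([470.5, 348.2]), array([470. , 348.5]), array([111.,  22.]), np.float64(8.8), np.float64(65.2), 165)
tray ((621.9595947265625, -2.7287063598632812), (144.58587646484375, 134.24142456054688), 3.991223096847534) [[552. -71.  20.]
 [696.  64.  36.]]
side
(378, 165) [ 96 105 116] [ 444. -321.   50.]
(364, 187) [64 66 57] [ 428. -186.   57.]
(317, 178) [ 88  95 106] [ 568. -160.   51.]
(235, 246) [60 66 72] [590. 191.  52.]
(233, 320) [53 58 63] [456. 362.  55.]
(array([ 452.3, -336.8]), array([ 452.9, -339. ]), array([108.,  24.]), np.float64(8.8), np.float64(66.3), 185)
(array([ 432.7, -203.3]), array([ 435.6, -204.7]), array([ 28., 112.]), np.float64(-16.5), np.float64(66.2), 205)
(array([ 578.3, -177.9]), array([ 580.4, -180.2]), array([ 24., 112.]), np.float64(-13.1), np.float64(66.0), 188)
(array([600.1, 178.6]), array([603.2, 177.6]), array([ 22., 111.]), np.float64(-3.2), np.float64(66.1), 304)
(array([466.2, 354.2]), array([468.4, 353.7]), array([110.,  21.]), np.float64(8.8), np.float64(66.4), 492)
tray ((622.6324462890625, 0.3930511474609375), (142.83656311035156, 134.62762451171875), 3.156698703765869) [[550. -66.  20.]
 [694.  69.  35.]]
```

```bash
cat > plan.py <<'E'
from h import *
import sys
from scipy.spatial.transform import Rotation as R
H={'A':(453.8,-341,8.5),'B':(580.5,-183,-13.2),'C':(602.5,174,-3.2),'D':(469,351,8.8),'T':(622,-1,3.6)}
def plan(h,off,z):
    s=arm.read_state(); M=R.from_quat(s['ee_rot']).as_matrix(); x,y,yaw=H[h]; c=np.radians(yaw)
    t=np.array([x+off*np.cos(c),y+off*np.sin(c),z]); d=M.T@(t-s['position'])
    Rt=np.array([[-np.cos(c),np.sin(c),0],[-np.sin(c),-np.cos(c),0],[0,0,-1]]).T
    X=np.array([-np.cos(c),-np.sin(c),0]);Z=np.array([0,0,-1.]);Rt=np.stack([X,np.cross(Z,X),Z],1)
    print('t',round(s['clock'],2),'pos',s['position'].round(1),'F',s['contact_force'].round(2),'w',round(s['gripper_width'],1),'j',s['joints'].round(2))
    print(h,off,z,'shift cm',(d/10).round(2),'turn deg',np.degrees(R.from_matrix(M.T@Rt).as_rotvec()).round(2))
if __name__=='__main__':
    a=sys.argv[1:]
    for i in range(0,len(a),3): plan(a[i],float(a[i+1]),float(a[i+2]))
E
python3 plan.py A 50 72
```

```text
t 0.4 pos [ 257.  -569.6  231.1] F [ 0.39 -0.19  0.11] w 85.4 j [-0.89  0.38  0.01 -0.   -1.19 -0.26]
A 50.0 72.0 shift cm [-32.15  11.38  15.92] turn deg [ 0.02 -0.   15.78]
```

{"name": "send_rows", "arguments": {
  "targets": [
    {"x": -3.57, "y": 1.26, "z": 1.0, "gripper": 1},
    {"x": -3.57, "y": 1.26, "z": 1.0, "gripper": 1},
    {"x": -3.57, "y": 1.26, "z": 1.0, "gripper": 1},
    {"x": -3.57, "y": 1.26, "z": 1.0, "gripper": 1},
    {"x": -3.57, "y": 1.26, "z": 1.0, "gripper": 1}
  ]
}}

```text
$.targets[0]: bad value
```

{"name": "send_rows", "arguments": {
  "targets": [
    {"x": -3.57, "y": 1.26, "z": 1.0, "gripper": 1},
    {"x": -3.57, "y": 1.26, "z": 1.0, "gripper": 1},
    {"x": -3.57, "y": 1.26, "z": 1.0, "gripper": 1},
    {"x": -3.57, "y": 1.26, "z": 1.0, "gripper": 1},
    {"az": 5.3, "z": 1.0, "gripper": 1}
  ]
}}

```text
$.targets[0]: bad value
```

{"name": "send_rows", "arguments": {
  "targets": [
    {"az": 5.3, "z": 1.5, "gripper": 1},
    {"az": 5.2, "z": 1.0, "gripper": 1},
    {"gripper": 1},
    {"gripper": 1}
  ]
}}

```text
$.targets[0]: bad value
```

```bash
python3 plan.py A 50 72 A -50 72
python3 - <<'E'
from h import *
from fit import bars
p,d,m=shot('wrist','w1.png'); W=world(d,m)
for o in bars(W,[(453.8,-341),(580.5,-183)]): print(o)
E
```

```text
t 0.4 pos [ 257.  -569.6  231.1] F [ 0.39 -0.19  0.11] w 85.4 j [-0.89  0.38  0.01 -0.   -1.19 -0.26]
A 50.0 72.0 shift cm [-32.15  11.38  15.92] turn deg [ 0.02 -0.   15.78]
t 0.4 pos [ 257.  -569.6  231.1] F [ 0.39 -0.19  0.11] w 85.4 j [-0.89  0.38  0.01 -0.   -1.19 -0.26]
A -50.0 72.0 shift cm [-22.53  14.1   15.92] turn deg [ 0.02 -0.   15.78]
None
None
```

The rows were refused, so probably every key has to be given.

{"name": "send_rows", "arguments": {
  "targets": [
    {"x": -3.57, "y": 1.26, "z": 1.0, "ax": 0, "ay": 0, "az": 0, "gripper": 1},
    {"x": -3.57, "y": 1.26, "z": 1.0, "ax": 0, "ay": 0, "az": 0, "gripper": 1},
    {"x": -3.57, "y": 1.26, "z": 1.0, "ax": 0, "ay": 0, "az": 0, "gripper": 1},
    {"x": -3.57, "y": 1.26, "z": 1.0, "ax": 0, "ay": 0, "az": 0, "gripper": 1},
    {"x": -3.57, "y": 1.26, "z": 1.0, "ax": 0, "ay": 0, "az": 0, "gripper": 1}
  ]
}}

```text
clock: 0.87
position: [394.8, -437.6, 181.1]
ee_rot: [-0.21, 0.978, -0.0, 0.0]
contact_force: [0.5, -0.6, 0.9]
gripper_width: 25.5
grasp_force: 0.0
```

{"name": "send_rows", "arguments": {
  "targets": [
    {"x": -3.57, "y": 1.26, "z": 1.0, "ax": 0, "ay": 0, "az": 0, "gripper": 1},
    {"x": -3.57, "y": 1.26, "z": 1.0, "ax": 0, "ay": 0, "az": 0, "gripper": 1},
    {"x": -3.57, "y": 1.26, "z": 1.0, "ax": 0, "ay": 0, "az": 0, "gripper": 1},
    {"x": -3.57, "y": 1.26, "z": 1.0, "ax": 0, "ay": 0, "az": 0, "gripper": 1},
    {"x": 0, "y": 0, "z": 1.0, "ax": 0, "ay": 0, "az": 5.3, "gripper": 1}
  ]
}}

```text
clock: 1.28
position: [508.0, -330.5, 131.1]
ee_rot: [-0.167, 0.986, -0.001, 0.001]
contact_force: [-0.8, -1.5, 0.7]
gripper_width: 0.1
grasp_force: 0.0
```

{"name": "send_rows", "arguments": {
  "targets": [
    {"x": 0, "y": 0, "z": 1.5, "ax": 0, "ay": 0, "az": 5.3, "gripper": 1},
    {"x": 0, "y": 0, "z": 1.0, "ax": 0, "ay": 0, "az": 5.2, "gripper": 1},
    {"x": 0, "y": 0, "z": 0, "ax": 0, "ay": 0, "az": 0, "gripper": 1},
    {"x": 0, "y": 0, "z": 0, "ax": 0, "ay": 0, "az": 0, "gripper": 1}
  ]
}}

```text
clock: 1.62
position: [503.1, -334.2, 106.0]
ee_rot: [-0.075, 0.997, 0.0, -0.001]
contact_force: [0.1, -0.0, 0.6]
gripper_width: 0.0
grasp_force: 0.0
```

```bash
python3 plan.py A 50 72 A -50 72
python3 - <<'E'
from h import *
from fit import bars
p,d,m=shot('wrist','w1.png'); W=world(d,m)
for o in bars(W,[(453.8,-341),(580.5,-183)]): print(o)
E
```

```text
t 1.62 pos [ 503.1 -334.2  106. ] F [ 0.13 -0.02  0.59] w 0.0 j [-0.32  0.46 -0.21  0.   -0.9  -1.1 ]
A 50.0 72.0 shift cm [-0.02  0.05  3.4 ] turn deg [ 0.02 -0.06  0.13]
t 1.62 pos [ 503.1 -334.2  106. ] F [ 0.13 -0.02  0.59] w 0.0 j [-0.32  0.46 -0.21  0.   -0.9  -1.1 ]
A -50.0 72.0 shift cm [9.98 0.07 3.41] turn deg [ 0.02 -0.06  0.13]
(array([ 448.8, -342.3]), array([ 454. , -341.6]), array([110.,  21.]), np.float64(8.5), np.float64(65.2), 6809)
(array([ 553.4, -179. ]), array([ 555.3, -178.1]), array([22., 58.]), np.float64(-15.0), np.float64(64.9), 2738)
```

{"name": "send_rows", "arguments": {
  "targets": [
    {"x": 0, "y": 0, "z": 1.7, "ax": 0, "ay": 0, "az": 0, "gripper": 1},
    {"x": 0, "y": 0, "z": 1.7, "ax": 0, "ay": 0, "az": 0, "gripper": 1},
    {"x": 0, "y": 0, "z": 0.4, "ax": 0, "ay": 0, "az": 0, "gripper": 1},
    {"x": 0, "y": 0, "z": 0, "ax": 0, "ay": 0, "az": 0, "gripper": 1},
    {"x": 0, "y": 0, "z": 0, "ax": 0, "ay": 0, "az": 0, "gripper": 1}
  ]
}}

```text
clock: 2.08
position: [503.8, -334.7, 69.3]
ee_rot: [-0.074, 0.997, -0.001, 0.001]
contact_force: [0.0, -0.3, 0.4]
gripper_width: 0.2
grasp_force: 0.0
```

{"name": "send_rows", "arguments": {
  "targets": [
    {"x": 0, "y": 0, "z": 0.1, "ax": 0, "ay": 0, "az": 0, "gripper": 1},
    {"x": 0, "y": 0, "z": 0.1, "ax": 0, "ay": 0, "az": 0, "gripper": 1},
    {"x": 0, "y": 0, "z": 0.1, "ax": 0, "ay": 0, "az": 0, "gripper": 1},
    {"x": 0, "y": 0, "z": 0, "ax": 0, "ay": 0, "az": 0, "gripper": 1}
  ]
}}

```text
clock: 2.42
position: [503.7, -334.4, 65.8]
ee_rot: [-0.074, 0.997, -0.0, 0.001]
contact_force: [1.1, -0.3, 1.3]
gripper_width: 0.1
grasp_force: 0.5
```

{"name": "send_rows", "arguments": {
  "targets": [
    {"x": 0, "y": 0, "z": 0.1, "ax": 0, "ay": 0, "az": 0, "gripper": 1},
    {"x": 0, "y": 0, "z": 0, "ax": 0, "ay": 0, "az": 0, "gripper": 1},
    {"x": 0, "y": 0, "z": 0, "ax": 0, "ay": 0, "az": 0, "gripper": 1}
  ]
}}

```text
clock: 2.67
position: [503.8, -334.4, 65.1]
ee_rot: [-0.074, 0.997, -0.0, 0.001]
contact_force: [-0.4, 0.5, 4.3]
gripper_width: -0.2
grasp_force: 1.9
```

{"name": "send_rows", "arguments": {
  "targets": [
    {"x": 0, "y": 0, "z": 0.1, "ax": 0, "ay": 0, "az": 0, "gripper": 1},
    {"x": 0, "y": 0, "z": 0, "ax": 0, "ay": 0, "az": 0, "gripper": 1}
  ]
}}

```text
clock: 2.83
position: [503.8, -334.5, 64.2]
ee_rot: [-0.074, 0.997, -0.001, 0.001]
contact_force: [-0.5, 0.2, 7.8]
gripper_width: 0.1
grasp_force: 3.3
```

Head A is sound: 7.8 N at 1.8 mm. Now head B.

{"name": "send_rows", "arguments": {
  "targets": [
    {"x": 0, "y": 0, "z": -2.0, "ax": 0, "ay": 0, "az": 0, "gripper": 1},
    {"x": 0, "y": 0, "z": -2.5, "ax": 0, "ay": 0, "az": 0, "gripper": 1},
    {"x": 0, "y": 0, "z": 0, "ax": 0, "ay": 0, "az": 0, "gripper": 1}
  ]
}}

```text
clock: 3.08
position: [505.7, -335.4, 112.5]
ee_rot: [-0.074, 0.997, -0.002, 0.003]
contact_force: [0.8, -1.0, 1.2]
gripper_width: 0.2
grasp_force: 0.0
```

```bash
sed -i 's/-183,-13.2/-183.5,-13.5/;s/453.8,-341,/454,-341.5,/' plan.py; python3 plan.py B 50 72
```

```text
t 3.08 pos [ 505.7 -335.4  112.5] F [ 0.81 -1.01  1.16] w 0.2 j [-0.32  0.46 -0.2   0.   -0.91 -1.1 ]
B 50.0 72.0 shift cm [-14.27  12.05   4.08] turn deg [-0.2   0.41 22.04]
```

{"name": "send_rows", "arguments": {
  "targets": [
    {"x": -2.85, "y": 2.41, "z": 0, "ax": 0, "ay": 0, "az": 0, "gripper": 1},
    {"x": -2.85, "y": 2.41, "z": 0, "ax": 0, "ay": 0, "az": 0, "gripper": 1},
    {"x": -2.85, "y": 2.41, "z": 0, "ax": 0, "ay": 0, "az": 0, "gripper": 1},
    {"x": -2.85, "y": 2.41, "z": 0, "ax": 0, "ay": 0, "az": 0, "gripper": 1},
    {"x": -2.85, "y": 2.41, "z": 0, "ax": 0, "ay": 0, "az": 0, "gripper": 1}
  ]
}}

```text
clock: 3.5
position: [626.8, -192.5, 107.5]
ee_rot: [-0.074, 0.997, 0.0, -0.001]
contact_force: [-0.2, -0.5, -0.9]
gripper_width: -0.0
grasp_force: 0.0
```

{"name": "send_rows", "arguments": {
  "targets": [
    {"x": 0, "y": 0, "z": 0.3, "ax": 0, "ay": 0, "az": 5.5, "gripper": 1},
    {"x": 0, "y": 0, "z": 0.3, "ax": 0, "ay": 0, "az": 5.5, "gripper": 1},
    {"x": 0, "y": 0, "z": 0.3, "ax": 0, "ay": 0, "az": 5.5, "gripper": 1},
    {"x": 0, "y": 0, "z": 0.3, "ax": 0, "ay": 0, "az": 5.5, "gripper": 1},
    {"x": 0, "y": 0, "z": 0, "ax": 0, "ay": 0, "az": 0, "gripper": 1}
  ]
}}

```text
clock: 3.92
position: [625.5, -193.6, 94.5]
ee_rot: [0.119, 0.993, 0.0, -0.001]
contact_force: [-0.3, 0.4, 0.3]
gripper_width: 0.1
grasp_force: 0.0
```

```bash
python3 - <<'E'
from h import *
from fit import bars
p,d,m=shot('wrist','w2.png'); W=world(d,m)
for o in bars(W,[(580.5,-183)]): print(o)
E
python3 plan.py B 50 68.5
```

```text
(array([ 574.8, -180.8]), array([ 581.1, -182.4]), array([ 22., 109.]), np.float64(-13.2), np.float64(65.2), 7337)
t 3.97 pos [ 625.8 -193.8   95.1] F [-0.98  0.2  -1.05] w -0.2 j [-0.05  0.55 -0.08 -0.   -0.94 -1.75]
B 50.0 68.5 shift cm [-0.36 -0.06  2.66] turn deg [-0.   -0.13  0.09]
```

Position is good. Down to 68.5, then press in steps.

{"name": "send_rows", "arguments": {
  "targets": [
    {"x": -0.35, "y": 0, "z": 1.3, "ax": 0, "ay": 0, "az": 0, "gripper": 1},
    {"x": 0, "y": 0, "z": 1.2, "ax": 0, "ay": 0, "az": 0, "gripper": 1},
    {"x": 0, "y": 0, "z": 0, "ax": 0, "ay": 0, "az": 0, "gripper": 1},
    {"x": 0, "y": 0, "z": 0, "ax": 0, "ay": 0, "az": 0, "gripper": 1}
  ]
}}

```text
clock: 4.3
position: [628.7, -194.8, 69.4]
ee_rot: [0.118, 0.993, -0.0, -0.002]
contact_force: [-0.1, 0.0, 0.4]
gripper_width: 0.2
grasp_force: 0.0
```

{"name": "send_rows", "arguments": {
  "targets": [
    {"x": 0, "y": 0, "z": 0.1, "ax": 0, "ay": 0, "az": 0, "gripper": 1},
    {"x": 0, "y": 0, "z": 0.1, "ax": 0, "ay": 0, "az": 0, "gripper": 1},
    {"x": 0, "y": 0, "z": 0.1, "ax": 0, "ay": 0, "az": 0, "gripper": 1},
    {"x": 0, "y": 0, "z": 0, "ax": 0, "ay": 0, "az": 0, "gripper": 1},
    {"x": 0, "y": 0, "z": 0, "ax": 0, "ay": 0, "az": 0, "gripper": 1}
  ]
}}

```text
clock: 4.72
position: [629.9, -194.8, 68.6]
ee_rot: [0.118, 0.993, 0.0, 0.0]
contact_force: [-0.4, -0.0, 0.2]
gripper_width: 0.1
grasp_force: 0.0
```

{"name": "send_rows", "arguments": {
  "targets": [
    {"x": 0, "y": 0, "z": 0.1, "ax": 0, "ay": 0, "az": 0, "gripper": 1},
    {"x": 0, "y": 0, "z": 0.1, "ax": 0, "ay": 0, "az": 0, "gripper": 1},
    {"x": 0, "y": 0, "z": 0, "ax": 0, "ay": 0, "az": 0, "gripper": 1},
    {"x": 0, "y": 0, "z": 0, "ax": 0, "ay": 0, "az": 0, "gripper": 1}
  ]
}}

```text
clock: 5.05
position: [629.8, -194.8, 66.2]
ee_rot: [0.118, 0.993, 0.0, -0.0]
contact_force: [0.5, -0.4, -0.5]
gripper_width: 0.0
grasp_force: 0.0
```

{"name": "send_rows", "arguments": {
  "targets": [
    {"x": 0, "y": 0, "z": 0.1, "ax": 0, "ay": 0, "az": 0, "gripper": 1},
    {"x": 0, "y": 0, "z": 0, "ax": 0, "ay": 0, "az": 0, "gripper": 1},
    {"x": 0, "y": 0, "z": 0, "ax": 0, "ay": 0, "az": 0, "gripper": 1}
  ]
}}

```text
clock: 5.3
position: [630.0, -194.8, 65.7]
ee_rot: [0.118, 0.993, -0.0, 0.0]
contact_force: [-0.4, 0.8, 1.6]
gripper_width: 0.2
grasp_force: 0.9
```

{"name": "send_rows", "arguments": {
  "targets": [
    {"x": 0, "y": 0, "z": 0.1, "ax": 0, "ay": 0, "az": 0, "gripper": 1},
    {"x": 0, "y": 0, "z": 0, "ax": 0, "ay": 0, "az": 0, "gripper": 1},
    {"x": 0, "y": 0, "z": 0, "ax": 0, "ay": 0, "az": 0, "gripper": 1}
  ]
}}

```text
clock: 5.55
position: [630.1, -194.9, 64.9]
ee_rot: [0.118, 0.993, -0.0, 0.0]
contact_force: [-1.2, 0.7, 4.4]
gripper_width: 0.1
grasp_force: 2.3
```

{"name": "send_rows", "arguments": {
  "targets": [
    {"x": 0, "y": 0, "z": 0.1, "ax": 0, "ay": 0, "az": 0, "gripper": 1},
    {"x": 0, "y": 0, "z": 0, "ax": 0, "ay": 0, "az": 0, "gripper": 1},
    {"x": 0, "y": 0, "z": 0, "ax": 0, "ay": 0, "az": 0, "gripper": 1}
  ]
}}

```text
clock: 5.8
position: [630.1, -194.9, 64.3]
ee_rot: [0.118, 0.993, -0.0, 0.0]
contact_force: [-1.2, 0.9, 6.6]
gripper_width: -0.2
grasp_force: 3.3
```

B is sound too (6.6 N at 1.7 mm). On to C.

{"name": "send_rows", "arguments": {
  "targets": [
    {"x": 0, "y": 0, "z": -2.0, "ax": 0, "ay": 0, "az": 0, "gripper": 1},
    {"x": 0, "y": 0, "z": -2.0, "ax": 0, "ay": 0, "az": 0, "gripper": 1},
    {"x": 0, "y": 0, "z": 0, "ax": 0, "ay": 0, "az": -5.1, "gripper": 1},
    {"x": 0, "y": 0, "z": 0, "ax": 0, "ay": 0, "az": -5.1, "gripper": 1},
    {"x": 0, "y": 0, "z": 0, "ax": 0, "ay": 0, "az": 0, "gripper": 1}
  ]
}}

```text
clock: 6.22
position: [629.8, -194.7, 103.0]
ee_rot: [0.028, 1.0, 0.0, 0.0]
contact_force: [0.3, -0.2, -1.3]
gripper_width: -0.1
grasp_force: 0.0
```

```bash
python3 plan.py C 50 72
```

```text
t 6.22 pos [ 629.8 -194.7  103. ] F [ 0.32 -0.2  -1.27] w -0.1 j [-0.06  0.55 -0.06 -0.   -0.96 -1.57]
C 50.0 72.0 shift cm [-0.18 36.66  3.12] turn deg [ 0.03  0.01 -0.06]
```

{"name": "send_rows", "arguments": {
  "targets": [
    {"x": 0, "y": 3.67, "z": 0, "ax": 0, "ay": 0, "az": 0, "gripper": 1},
    {"x": 0, "y": 3.67, "z": 0, "ax": 0, "ay": 0, "az": 0, "gripper": 1},
    {"x": 0, "y": 3.67, "z": 0, "ax": 0, "ay": 0, "az": 0, "gripper": 1},
    {"x": 0, "y": 3.67, "z": 0, "ax": 0, "ay": 0, "az": 0, "gripper": 1},
    {"x": 0, "y": 3.67, "z": 0, "ax": 0, "ay": 0, "az": 0, "gripper": 1}
  ]
}}

```text
clock: 6.63
position: [640.0, -10.1, 102.5]
ee_rot: [0.031, 1.0, -0.0, -0.001]
contact_force: [1.3, 0.3, 0.5]
gripper_width: 0.1
grasp_force: 0.0
```

{"name": "send_rows", "arguments": {
  "targets": [
    {"x": 0, "y": 3.67, "z": 0, "ax": 0, "ay": 0, "az": 0, "gripper": 1},
    {"x": 0, "y": 3.67, "z": 0, "ax": 0, "ay": 0, "az": 0, "gripper": 1},
    {"x": 0, "y": 3.67, "z": 0, "ax": 0, "ay": 0, "az": 0, "gripper": 1},
    {"x": 0, "y": 3.67, "z": 0, "ax": 0, "ay": 0, "az": 0, "gripper": 1},
    {"x": 0, "y": 3.67, "z": 0, "ax": 0, "ay": 0, "az": 0, "gripper": 1}
  ]
}}

```text
clock: 7.05
position: [650.6, 173.3, 102.4]
ee_rot: [0.03, 1.0, -0.0, -0.001]
contact_force: [-0.3, -0.2, 0.5]
gripper_width: -0.1
grasp_force: 0.0
```

{"name": "send_rows", "arguments": {
  "targets": [
    {"x": 0, "y": 0, "z": 0.5, "ax": 0, "ay": 0, "az": 0, "gripper": 1},
    {"x": 0, "y": 0, "z": 0, "ax": 0, "ay": 0, "az": 0, "gripper": 1},
    {"x": 0, "y": 0, "z": 0, "ax": 0, "ay": 0, "az": 0, "gripper": 1}
  ]
}}

```text
clock: 7.3
position: [650.3, 171.3, 97.0]
ee_rot: [0.029, 1.0, -0.001, -0.001]
contact_force: [-0.1, 0.2, -0.1]
gripper_width: 0.1
grasp_force: 0.0
```

```bash
python3 - <<'E'
from h import *
from fit import bars
p,d,m=shot('wrist','w3.png'); W=world(d,m)
for o in bars(W,[(602.5,174)]): print(o)
E
python3 plan.py C 50 68.5
```

```text
(array([597.9, 175.5]), array([603.3, 175.3]), array([ 21., 109.]), np.float64(-3.4), np.float64(65.1), 7327)
t 7.35 pos [650.6 170.7  97.5] F [-0.2  -0.73  0.08] w -0.1 j [ 0.5   0.57 -0.03 -0.   -0.97 -2.13]
C 50.0 68.5 shift cm [-0.18  0.07  2.9 ] turn deg [-0.05 -0.09 -0.22]
```

{"name": "send_rows", "arguments": {
  "targets": [
    {"x": -0.25, "y": 0.15, "z": 1.5, "ax": 0, "ay": 0, "az": 0, "gripper": 1},
    {"x": 0, "y": 0, "z": 1.2, "ax": 0, "ay": 0, "az": 0, "gripper": 1},
    {"x": 0, "y": 0, "z": 0.2, "ax": 0, "ay": 0, "az": 0, "gripper": 1},
    {"x": 0, "y": 0, "z": 0, "ax": 0, "ay": 0, "az": 0, "gripper": 1},
    {"x": 0, "y": 0, "z": 0, "ax": 0, "ay": 0, "az": 0, "gripper": 1}
  ]
}}

```text
clock: 7.77
position: [653.7, 172.1, 69.3]
ee_rot: [0.029, 1.0, -0.0, -0.0]
contact_force: [-0.1, 0.3, -0.2]
gripper_width: 0.3
grasp_force: 0.0
```

{"name": "send_rows", "arguments": {
  "targets": [
    {"x": 0, "y": 0, "z": 0.1, "ax": 0, "ay": 0, "az": 0, "gripper": 1},
    {"x": 0, "y": 0, "z": 0.1, "ax": 0, "ay": 0, "az": 0, "gripper": 1},
    {"x": 0, "y": 0, "z": 0, "ax": 0, "ay": 0, "az": 0, "gripper": 1},
    {"x": 0, "y": 0, "z": 0, "ax": 0, "ay": 0, "az": 0, "gripper": 1}
  ]
}}

```text
clock: 8.1
position: [653.7, 173.0, 67.7]
ee_rot: [0.029, 1.0, 0.0, 0.0]
contact_force: [1.2, -0.4, 0.3]
gripper_width: -0.2
grasp_force: 0.0
```

{"name": "send_rows", "arguments": {
  "targets": [
    {"x": 0, "y": 0, "z": 0.1, "ax": 0, "ay": 0, "az": 0, "gripper": 1},
    {"x": 0, "y": 0, "z": 0, "ax": 0, "ay": 0, "az": 0, "gripper": 1},
    {"x": 0, "y": 0, "z": 0, "ax": 0, "ay": 0, "az": 0, "gripper": 1}
  ]
}}

```text
clock: 8.35
position: [653.6, 173.0, 66.3]
ee_rot: [0.029, 1.0, -0.0, -0.0]
contact_force: [0.6, -0.6, 0.1]
gripper_width: 0.2
grasp_force: 0.0
```

{"name": "send_rows", "arguments": {
  "targets": [
    {"x": 0, "y": 0, "z": 0.1, "ax": 0, "ay": 0, "az": 0, "gripper": 1},
    {"x": 0, "y": 0, "z": 0, "ax": 0, "ay": 0, "az": 0, "gripper": 1},
    {"x": 0, "y": 0, "z": 0, "ax": 0, "ay": 0, "az": 0, "gripper": 1}
  ]
}}

```text
clock: 8.6
position: [653.6, 172.9, 65.2]
ee_rot: [0.029, 1.0, -0.0, -0.0]
contact_force: [-0.2, 0.5, -1.0]
gripper_width: 0.2
grasp_force: 0.0
```

{"name": "send_rows", "arguments": {
  "targets": [
    {"x": 0, "y": 0, "z": 0.1, "ax": 0, "ay": 0, "az": 0, "gripper": 1},
    {"x": 0, "y": 0, "z": 0, "ax": 0, "ay": 0, "az": 0, "gripper": 1},
    {"x": 0, "y": 0, "z": 0, "ax": 0, "ay": 0, "az": 0, "gripper": 1}
  ]
}}

```text
clock: 8.85
position: [653.7, 172.9, 64.3]
ee_rot: [0.029, 1.0, -0.0, -0.0]
contact_force: [-0.5, 1.3, 0.5]
gripper_width: 0.1
grasp_force: 0.1
```

{"name": "send_rows", "arguments": {
  "targets": [
    {"x": 0, "y": 0, "z": 0.1, "ax": 0, "ay": 0, "az": 0, "gripper": 1},
    {"x": 0, "y": 0, "z": 0, "ax": 0, "ay": 0, "az": 0, "gripper": 1},
    {"x": 0, "y": 0, "z": 0, "ax": 0, "ay": 0, "az": 0, "gripper": 1}
  ]
}}

```text
clock: 9.1
position: [653.7, 172.9, 63.3]
ee_rot: [0.029, 1.0, -0.0, 0.0]
contact_force: [-0.1, 0.7, -0.1]
gripper_width: -0.2
grasp_force: 0.1
```

C gives freely (under 1 N at 2.7 mm), so it looks worn. I keep going to the stop.

{"name": "send_rows", "arguments": {
  "targets": [
    {"x": 0, "y": 0, "z": 0.1, "ax": 0, "ay": 0, "az": 0, "gripper": 1},
    {"x": 0, "y": 0, "z": 0.1, "ax": 0, "ay": 0, "az": 0, "gripper": 1},
    {"x": 0, "y": 0, "z": 0, "ax": 0, "ay": 0, "az": 0, "gripper": 1},
    {"x": 0, "y": 0, "z": 0, "ax": 0, "ay": 0, "az": 0, "gripper": 1}
  ]
}}

```text
clock: 9.43
position: [653.7, 172.9, 61.3]
ee_rot: [0.029, 1.0, -0.0, 0.0]
contact_force: [0.5, 0.6, 0.2]
gripper_width: 0.5
grasp_force: 0.2
```

{"name": "send_rows", "arguments": {
  "targets": [
    {"x": 0, "y": 0, "z": 0.1, "ax": 0, "ay": 0, "az": 0, "gripper": 1},
    {"x": 0, "y": 0, "z": 0, "ax": 0, "ay": 0, "az": 0, "gripper": 1},
    {"x": 0, "y": 0, "z": 0, "ax": 0, "ay": 0, "az": 0, "gripper": 1}
  ]
}}

```text
clock: 9.68
position: [653.8, 172.9, 60.7]
ee_rot: [0.029, 1.0, 0.0, 0.0]
contact_force: [-0.1, -0.2, 4.1]
gripper_width: 0.3
grasp_force: 1.3
```

{"name": "send_rows", "arguments": {
  "targets": [
    {"x": 0, "y": 0, "z": 0.1, "ax": 0, "ay": 0, "az": 0, "gripper": 1},
    {"x": 0, "y": 0, "z": 0, "ax": 0, "ay": 0, "az": 0, "gripper": 1},
    {"x": 0, "y": 0, "z": 0, "ax": 0, "ay": 0, "az": 0, "gripper": 1}
  ]
}}

```text
clock: 9.93
position: [653.8, 173.0, 60.0]
ee_rot: [0.029, 1.0, 0.0, 0.0]
contact_force: [-1.8, 0.7, 4.5]
gripper_width: -0.2
grasp_force: 2.4
```

{"name": "send_rows", "arguments": {
  "targets": [
    {"x": 0, "y": 0, "z": -1.5, "ax": 0, "ay": 0, "az": 0, "gripper": 1},
    {"x": 0, "y": 0, "z": -1.5, "ax": 0, "ay": 0, "az": 0, "gripper": 1},
    {"x": 3.35, "y": 0, "z": 0, "ax": 0, "ay": 0, "az": 0, "gripper": 1},
    {"x": 3.35, "y": 0, "z": 0, "ax": 0, "ay": 0, "az": 0, "gripper": 1},
    {"x": 3.35, "y": 0, "z": 0, "ax": 0, "ay": 0, "az": 0, "gripper": 1}
  ]
}}

```text
clock: 10.35
position: [552.1, 178.5, 88.6]
ee_rot: [0.03, 1.0, 0.0, -0.0]
contact_force: [-1.1, 1.8, 0.5]
gripper_width: -0.2
grasp_force: 0.0
```

{"name": "send_rows", "arguments": {
  "targets": [
    {"x": 0, "y": 0, "z": 0, "ax": 0, "ay": 0, "az": 0, "gripper": 1},
    {"x": 0, "y": 0, "z": 0, "ax": 0, "ay": 0, "az": 0, "gripper": 1}
  ]
}}

```text
clock: 10.52
position: [551.7, 178.7, 89.3]
ee_rot: [0.028, 1.0, -0.0, -0.0]
contact_force: [1.0, 0.9, -0.4]
gripper_width: -0.0
grasp_force: 0.0
```

```bash
sed -i 's/602.5,174,/603.3,175.3,/' plan.py; python3 plan.py C -50 68
```

```text
t 10.52 pos [551.7 178.7  89.3] F [ 1.01  0.85 -0.38] w -0.0 j [ 0.59  0.45 -0.29 -0.   -0.84 -2.22]
C -50.0 68.0 shift cm [-0.17 -0.05  2.13] turn deg [-0.02 -0.05 -0.04]
```

Now the near end.

{"name": "send_rows", "arguments": {
  "targets": [
    {"x": -0.1, "y": 0, "z": 1.5, "ax": 0, "ay": 0, "az": 0, "gripper": 1},
    {"x": 0, "y": 0, "z": 0.5, "ax": 0, "ay": 0, "az": 0, "gripper": 1},
    {"x": 0, "y": 0, "z": 0.2, "ax": 0, "ay": 0, "az": 0, "gripper": 1},
    {"x": 0, "y": 0, "z": 0.1, "ax": 0, "ay": 0, "az": 0, "gripper": 1},
    {"x": 0, "y": 0, "z": 0, "ax": 0, "ay": 0, "az": 0, "gripper": 1}
  ]
}}

```text
clock: 10.93
position: [554.8, 178.6, 66.0]
ee_rot: [0.029, 1.0, -0.0, -0.0]
contact_force: [-0.2, -0.3, -0.3]
gripper_width: 0.1
grasp_force: 0.0
```

{"name": "send_rows", "arguments": {
  "targets": [
    {"x": 0, "y": 0, "z": 0.1, "ax": 0, "ay": 0, "az": 0, "gripper": 1},
    {"x": 0, "y": 0, "z": 0.1, "ax": 0, "ay": 0, "az": 0, "gripper": 1},
    {"x": 0, "y": 0, "z": 0, "ax": 0, "ay": 0, "az": 0, "gripper": 1},
    {"x": 0, "y": 0, "z": 0, "ax": 0, "ay": 0, "az": 0, "gripper": 1}
  ]
}}

```text
clock: 11.27
position: [554.5, 178.7, 64.5]
ee_rot: [0.029, 1.0, 0.0, 0.0]
contact_force: [1.3, 0.3, 0.4]
gripper_width: -0.1
grasp_force: 0.1
```

{"name": "send_rows", "arguments": {
  "targets": [
    {"x": 0, "y": 0, "z": 0.1, "ax": 0, "ay": 0, "az": 0, "gripper": 1},
    {"x": 0, "y": 0, "z": 0, "ax": 0, "ay": 0, "az": 0, "gripper": 1},
    {"x": 0, "y": 0, "z": 0, "ax": 0, "ay": 0, "az": 0, "gripper": 1}
  ]
}}

```text
clock: 11.52
position: [554.4, 178.7, 63.4]
ee_rot: [0.029, 1.0, 0.0, 0.0]
contact_force: [0.0, 0.5, 0.4]
gripper_width: 0.3
grasp_force: 0.1
```

{"name": "send_rows", "arguments": {
  "targets": [
    {"x": 0, "y": 0, "z": 0.1, "ax": 0, "ay": 0, "az": 0, "gripper": 1},
    {"x": 0, "y": 0, "z": 0.1, "ax": 0, "ay": 0, "az": 0, "gripper": 1},
    {"x": 0, "y": 0, "z": 0, "ax": 0, "ay": 0, "az": 0, "gripper": 1},
    {"x": 0, "y": 0, "z": 0, "ax": 0, "ay": 0, "az": 0, "gripper": 1}
  ]
}}

```text
clock: 11.85
position: [554.4, 178.7, 61.3]
ee_rot: [0.029, 1.0, 0.0, 0.0]
contact_force: [0.0, 0.2, 1.0]
gripper_width: 0.4
grasp_force: 0.3
```

{"name": "send_rows", "arguments": {
  "targets": [
    {"x": 0, "y": 0, "z": 0.1, "ax": 0, "ay": 0, "az": 0, "gripper": 1},
    {"x": 0, "y": 0, "z": 0, "ax": 0, "ay": 0, "az": 0, "gripper": 1},
    {"x": 0, "y": 0, "z": 0, "ax": 0, "ay": 0, "az": 0, "gripper": 1}
  ]
}}

```text
clock: 12.1
position: [554.4, 178.8, 60.7]
ee_rot: [0.029, 1.0, 0.0, 0.0]
contact_force: [-1.2, -0.1, 2.7]
gripper_width: -0.1
grasp_force: 1.6
```

{"name": "send_rows", "arguments": {
  "targets": [
    {"x": 0, "y": 0, "z": 0.1, "ax": 0, "ay": 0, "az": 0, "gripper": 1},
    {"x": 0, "y": 0, "z": 0, "ax": 0, "ay": 0, "az": 0, "gripper": 1},
    {"x": 0, "y": 0, "z": 0, "ax": 0, "ay": 0, "az": 0, "gripper": 1}
  ]
}}

```text
clock: 12.35
position: [554.5, 178.8, 59.9]
ee_rot: [0.029, 1.0, 0.0, 0.0]
contact_force: [-2.2, -0.4, 4.6]
gripper_width: 0.4
grasp_force: 2.9
```

{"name": "send_rows", "arguments": {
  "targets": [
    {"x": 0, "y": 0, "z": -2.5, "ax": 0, "ay": 0, "az": 0, "gripper": 1},
    {"x": 0, "y": 0, "z": -3, "ax": 0, "ay": 0, "az": 0, "gripper": 1},
    {"x": -2.0, "y": 0, "z": 0, "ax": 0, "ay": 0, "az": 0, "gripper": -1},
    {"x": -2.9, "y": 0, "z": 0, "ax": 0, "ay": 0, "az": 0, "gripper": -1},
    {"x": 0, "y": 0, "z": 0, "ax": 0, "ay": 0, "az": 0, "gripper": -1}
  ]
}}

```text
clock: 12.77
position: [607.2, 176.1, 114.5]
ee_rot: [0.029, 1.0, 0.001, 0.002]
contact_force: [-0.2, 0.3, -0.3]
gripper_width: 35.7
grasp_force: 0.0
```

{"name": "send_rows", "arguments": {
  "targets": [
    {"x": 0, "y": 0, "z": 0, "ax": 0, "ay": 0, "az": 0, "gripper": -1},
    {"x": 0, "y": 0, "z": 0, "ax": 0, "ay": 0, "az": 0, "gripper": -1},
    {"x": 0, "y": 0, "z": 0, "ax": 0, "ay": 0, "az": 0, "gripper": -1}
  ]
}}

```text
clock: 13.02
position: [602.2, 175.6, 113.6]
ee_rot: [0.029, 1.0, -0.0, -0.001]
contact_force: [-0.1, 0.3, 0.2]
gripper_width: 72.4
grasp_force: 0.0
```

```bash
python3 - <<'E'
from h import *
from fit import bars
p,d,m=shot('wrist','w4.png'); W=world(d,m)
for o in bars(W,[(603,175)]): print(o)
z=np.load('scene.npz')['W'].reshape(-1,3)
q=z[(abs(z[:,0]-640)<180)&(z[:,1]>215)&(z[:,2]>70)&(z[:,2]<110)]
print('tin?',np.percentile(q,[2,98],axis=0).round())
for t in ['tin','wrench','offcut']:
    for b in arm.boxes_of('scene',t)[:2]:
        l,tp,w,h=map(int,b['rect']); print(t,b['score'],np.load('scene.npz')['W'][tp+h//2,l+w//2].round())
E
python3 plan.py C 0 14
```

```text
(array([598.3, 175.5]), array([603.5, 175.2]), array([ 22., 110.]), np.float64(-3.4), np.float64(65.0), 5009)
tin? [[ 489.  302.   71.]
 [ 736. 1458.  109.]]
tin 0.83 [712. 305.  86.]
wrench 0.66 [771. 155.  12.]
offcut 0.49 [388.  78.  19.]
t 13.22 pos [602.8 176.  114.4] F [ 0.21  0.38 -0.21] w 85.2 j [ 0.54  0.49 -0.14 -0.   -0.94 -2.17]
C 0.0 14.0 shift cm [-0.06 -0.06 10.04] turn deg [-0.01 -0.01 -0.09]
```

View pics/w4.png

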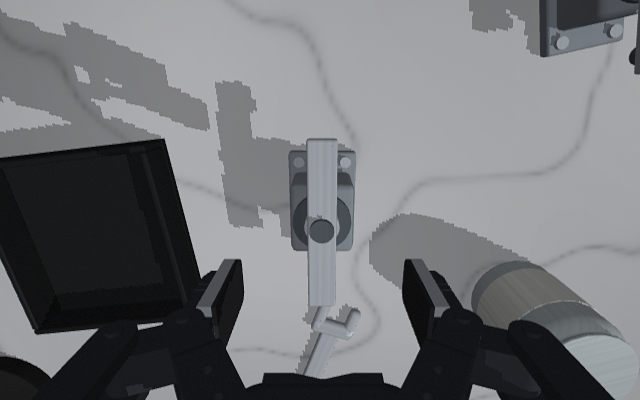

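The grey head (322,205) lies between the open fingers, whose pads are at (225,290) and (420,290). The small tray is at left, and the tin at (560,320) is clear. This is the head that rocked freely at both ends, so I descend and grip.

{"name": "send_rows", "arguments": {
  "targets": [
    {"x": 0, "y": 0, "z": 3, "ax": 0, "ay": 0, "az": 0, "gripper": -1},
    {"x": 0, "y": 0, "z": 3, "ax": 0, "ay": 0, "az": 0, "gripper": -1},
    {"x": 0, "y": 0, "z": 2.5, "ax": 0, "ay": 0, "az": 0, "gripper": -1},
    {"x": 0, "y": 0, "z": 1.4, "ax": 0, "ay": 0, "az": 0, "gripper": -1},
    {"x": 0, "y": 0, "z": 0, "ax": 0, "ay": 0, "az": 0, "gripper": -1}
  ]
}}

```text
clock: 13.63
position: [600.5, 174.7, 11.6]
ee_rot: [0.029, 1.0, -0.002, -0.003]
contact_force: [-0.1, -0.8, 0.8]
gripper_width: 85.3
grasp_force: 0.0
```

{"name": "send_rows", "arguments": {
  "targets": [
    {"x": 0, "y": 0, "z": 0, "ax": 0, "ay": 0, "az": 0, "gripper": 0},
    {"x": 0, "y": 0, "z": 0, "ax": 0, "ay": 0, "az": 0, "gripper": 0},
    {"x": 0, "y": 0, "z": 0, "ax": 0, "ay": 0, "az": 0, "gripper": 1},
    {"x": 0, "y": 0, "z": 0, "ax": 0, "ay": 0, "az": 0, "gripper": 1},
    {"x": 0, "y": 0, "z": 0, "ax": 0, "ay": 0, "az": 0, "gripper": 1}
  ]
}}

```text
clock: 14.05
position: [604.2, 175.9, 17.5]
ee_rot: [0.029, 1.0, 0.0, 0.001]
contact_force: [-1.7, -1.7, 5.4]
gripper_width: 41.1
grasp_force: 64.7
```

{"name": "send_rows", "arguments": {
  "targets": [
    {"x": 0, "y": 0, "z": 0, "ax": 0, "ay": 0, "az": 0, "gripper": 1},
    {"x": 0, "y": 0, "z": 0, "ax": 0, "ay": 0, "az": 0, "gripper": 1},
    {"x": 0, "y": 0, "z": 0, "ax": 0, "ay": 0, "az": 0, "gripper": 1}
  ]
}}

```text
clock: 14.3
position: [604.2, 175.9, 17.5]
ee_rot: [0.029, 1.0, 0.0, 0.001]
contact_force: [0.1, -2.1, 5.7]
gripper_width: 41.3
grasp_force: 64.7
```

{"name": "send_rows", "arguments": {
  "targets": [
    {"x": 0, "y": 0, "z": -1, "ax": 0, "ay": 0, "az": 0, "gripper": 1},
    {"x": 0, "y": 0, "z": -2, "ax": 0, "ay": 0, "az": 0, "gripper": 1},
    {"x": 0, "y": 0, "z": -3, "ax": 0, "ay": 0, "az": 0, "gripper": 1},
    {"x": 0, "y": 0, "z": -2, "ax": 0, "ay": 0, "az": -3.5, "gripper": 1},
    {"x": 0, "y": 0, "z": 0, "ax": 0, "ay": 0, "az": -3.5, "gripper": 1}
  ]
}}

```text
clock: 14.72
position: [605.0, 177.0, 99.5]
ee_rot: [-0.034, 0.999, 0.002, 0.003]
contact_force: [1.6, 1.2, -8.1]
gripper_width: 41.1
grasp_force: 63.3
```

{"name": "send_rows", "arguments": {
  "targets": [
    {"x": 0, "y": 0, "z": 0, "ax": 0, "ay": 0, "az": 0, "gripper": 1},
    {"x": 0, "y": 0, "z": 0, "ax": 0, "ay": 0, "az": 0, "gripper": 1}
  ]
}}

```text
clock: 14.88
position: [601.1, 175.3, 93.5]
ee_rot: [-0.031, 1.0, -0.0, -0.002]
contact_force: [0.6, 0.1, -9.8]
gripper_width: 41.1
grasp_force: 63.1
```

```bash
python3 plan.py T 0 90
```

```text
t 14.88 pos [601.1 175.3  93.5] F [ 0.57  0.1  -9.82] w 41.1 j [ 0.54  0.51 -0.16 -0.   -0.91 -2.05]
T 0.0 90.0 shift cm [ -1.   -17.72   0.36] turn deg [-0.03 -0.27 -0.08]
```

{"name": "send_rows", "arguments": {
  "targets": [
    {"x": -0.1, "y": -1.5, "z": 0, "ax": 0, "ay": 0, "az": 0, "gripper": 1},
    {"x": -0.1, "y": -2.6, "z": 0, "ax": 0, "ay": 0, "az": 0, "gripper": 1},
    {"x": -0.1, "y": -3.0, "z": 0, "ax": 0, "ay": 0, "az": 0, "gripper": 1},
    {"x": -0.1, "y": -3.0, "z": 0, "ax": 0, "ay": 0, "az": 0, "gripper": 1},
    {"x": -0.1, "y": -3.0, "z": 0, "ax": 0, "ay": 0, "az": 0, "gripper": 1}
  ]
}}

```text
clock: 15.3
position: [614.9, 43.7, 93.2]
ee_rot: [-0.031, 1.0, -0.0, -0.002]
contact_force: [0.4, -0.0, -9.5]
gripper_width: 40.9
grasp_force: 63.1
```

{"name": "send_rows", "arguments": {
  "targets": [
    {"x": -0.1, "y": -2.6, "z": 0, "ax": 0, "ay": 0, "az": 0, "gripper": 1},
    {"x": -0.1, "y": -2.0, "z": 0, "ax": 0, "ay": 0, "az": 0, "gripper": 1},
    {"x": 0, "y": 0, "z": 0, "ax": 0, "ay": 0, "az": 0, "gripper": 1},
    {"x": 0, "y": 0, "z": 0, "ax": 0, "ay": 0, "az": 0, "gripper": 1},
    {"x": 0, "y": 0, "z": 0, "ax": 0, "ay": 0, "az": 0, "gripper": 1}
  ]
}}

```text
clock: 15.72
position: [620.5, -0.7, 93.8]
ee_rot: [-0.031, 1.0, -0.0, -0.002]
contact_force: [0.5, 0.4, -8.7]
gripper_width: 41.2
grasp_force: 63.5
```

```bash
python3 - <<'E'
from h import *
p,d,m=shot('wrist','w5.png'); W=world(d,m); 
P=W.reshape(-1,3); t=P[(abs(P[:,0]-625)<105)&(abs(P[:,1])<105)&(P[:,2]>22)&(P[:,2]<42)]
print('tray',cv2.minAreaRect(t[:,:2].astype(np.float32)))
q=P[(abs(P[:,0]-622)<70)&(abs(P[:,1])<14)&(P[:,2]>110)&(P[:,2]<160)]
print('bar z by x',[(x,np.nanmedian(q[abs(q[:,0]-x)<5,2]).round(1)) for x in range(560,690,15)])
E
python3 plan.py T 0 22
```

```text
tray ((616.0509643554688, -1.7979736328125), (125.5884780883789, 130.5392608642578), 3.35688853263855)
bar z by x [(560, np.float64(137.0)), (575, np.float64(141.7)), (590, np.float64(141.6)), (605, np.float64(141.2)), (620, np.float64(143.7)), (635, np.float64(141.1)), (650, np.float64(nan)), (665, np.float64(nan)), (680, np.float64(nan))]
t 15.77 pos [ 6.208e+02 -1.000e-01  9.420e+01] F [ 1.01  0.62 -8.25] w 41.3 j [ 0.26  0.5  -0.17 -0.   -0.9  -1.77]
T 0.0 22.0 shift cm [-0.13 -0.1   7.22] turn deg [ 0.   -0.13  0.05]
  return np.nanmean(a, axis, out=out, keepdims=keepdims)
```

View pics/w5.png

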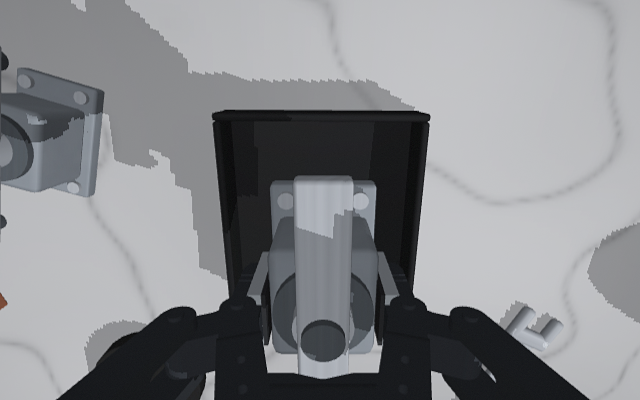

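The head (325,270) is held level, centred over the small tray (320,200). Lowering it.

{"name": "send_rows", "arguments": {
  "targets": [
    {"x": 0, "y": 0, "z": 1.5, "ax": 0, "ay": 0, "az": 0, "gripper": 1},
    {"x": 0, "y": 0, "z": 2.0, "ax": 0, "ay": 0, "az": 0, "gripper": 1},
    {"x": 0, "y": 0, "z": 1.5, "ax": 0, "ay": 0, "az": 0, "gripper": 1},
    {"x": 0, "y": 0, "z": 1.0, "ax": 0, "ay": 0, "az": 0, "gripper": 1},
    {"x": 0, "y": 0, "z": 0.6, "ax": 0, "ay": 0, "az": 0, "gripper": 1}
  ]
}}

```text
clock: 16.18
position: [620.6, 0.3, 27.5]
ee_rot: [-0.033, 0.999, -0.0, -0.001]
contact_force: [-0.2, 0.3, -8.2]
gripper_width: 41.0
grasp_force: 63.4
```

{"name": "send_rows", "arguments": {
  "targets": [
    {"x": 0, "y": 0, "z": 0.2, "ax": 0, "ay": 0, "az": 0, "gripper": 1},
    {"x": 0, "y": 0, "z": 0.1, "ax": 0, "ay": 0, "az": 0, "gripper": 1},
    {"x": 0, "y": 0, "z": 0, "ax": 0, "ay": 0, "az": 0, "gripper": 1},
    {"x": 0, "y": 0, "z": 0, "ax": 0, "ay": 0, "az": 0, "gripper": 1}
  ]
}}

```text
clock: 16.52
position: [622.4, -0.1, 27.3]
ee_rot: [-0.032, 0.999, 0.0, 0.001]
contact_force: [0.8, 0.0, -8.3]
gripper_width: 41.0
grasp_force: 63.4
```

{"name": "send_rows", "arguments": {
  "targets": [
    {"x": 0, "y": 0, "z": 0.2, "ax": 0, "ay": 0, "az": 0, "gripper": 1},
    {"x": 0, "y": 0, "z": 0.1, "ax": 0, "ay": 0, "az": 0, "gripper": 1},
    {"x": 0, "y": 0, "z": 0.1, "ax": 0, "ay": 0, "az": 0, "gripper": 1},
    {"x": 0, "y": 0, "z": 0, "ax": 0, "ay": 0, "az": 0, "gripper": 1},
    {"x": 0, "y": 0, "z": 0, "ax": 0, "ay": 0, "az": 0, "gripper": 1}
  ]
}}

```text
clock: 16.93
position: [621.7, -0.3, 22.5]
ee_rot: [-0.032, 0.999, 0.0, 0.0]
contact_force: [-1.0, -0.5, -7.6]
gripper_width: 41.0
grasp_force: 63.7
```

{"name": "send_rows", "arguments": {
  "targets": [
    {"x": 0, "y": 0, "z": 0.1, "ax": 0, "ay": 0, "az": 0, "gripper": 1},
    {"x": 0, "y": 0, "z": 0, "ax": 0, "ay": 0, "az": 0, "gripper": 1},
    {"x": 0, "y": 0, "z": 0, "ax": 0, "ay": 0, "az": 0, "gripper": 1}
  ]
}}

```text
clock: 17.18
position: [621.7, -0.4, 22.5]
ee_rot: [-0.032, 0.999, -0.0, 0.0]
contact_force: [-4.9, 0.3, 1.2]
gripper_width: 41.2
grasp_force: 64.6
```

It rests on the floor at 22.5 mm with the weight off the arm. I open partly, then lift straight up.

{"name": "send_rows", "arguments": {
  "targets": [
    {"x": 0, "y": 0, "z": 0, "ax": 0, "ay": 0, "az": 0, "gripper": -0.4},
    {"x": 0, "y": 0, "z": 0, "ax": 0, "ay": 0, "az": 0, "gripper": -0.4},
    {"x": 0, "y": 0, "z": 0, "ax": 0, "ay": 0, "az": 0, "gripper": -0.4},
    {"x": 0, "y": 0, "z": 0, "ax": 0, "ay": 0, "az": 0, "gripper": -0.4},
    {"x": 0, "y": 0, "z": 0, "ax": 0, "ay": 0, "az": 0, "gripper": -0.4}
  ]
}}

```text
clock: 17.6
position: [622.2, -0.3, 21.6]
ee_rot: [-0.032, 0.999, 0.0, 0.001]
contact_force: [0.7, 0.2, 1.2]
gripper_width: 59.7
grasp_force: 0.0
```

{"name": "send_rows", "arguments": {
  "targets": [
    {"x": 0, "y": 0, "z": -1, "ax": 0, "ay": 0, "az": 0, "gripper": -0.4},
    {"x": 0, "y": 0, "z": -2, "ax": 0, "ay": 0, "az": 0, "gripper": -0.4},
    {"x": 0, "y": 0, "z": -3, "ax": 0, "ay": 0, "az": 0, "gripper": -0.4},
    {"x": 0, "y": 0, "z": -4, "ax": 0, "ay": 0, "az": 0, "gripper": -0.4},
    {"x": 0, "y": 0, "z": -3, "ax": 0, "ay": 0, "az": 0, "gripper": -0.4}
  ]
}}

```text
clock: 18.02
position: [622.4, -0.4, 154.9]
ee_rot: [-0.032, 0.999, -0.0, 0.002]
contact_force: [0.6, 0.3, 0.1]
gripper_width: 59.7
grasp_force: 0.0
```

{"name": "send_rows", "arguments": {
  "targets": [
    {"x": 2, "y": 0, "z": -2, "ax": 0, "ay": 0, "az": 0, "gripper": -0.4},
    {"x": 0, "y": 0, "z": 0, "ax": 0, "ay": 0, "az": 0, "gripper": -0.4},
    {"x": 0, "y": 0, "z": 0, "ax": 0, "ay": 0, "az": 0, "gripper": -0.4}
  ]
}}

```text
clock: 18.27
position: [601.9, -1.5, 173.8]
ee_rot: [-0.032, 0.999, 0.001, 0.002]
contact_force: [-0.6, -0.1, 1.0]
gripper_width: 59.5
grasp_force: 0.0
```

Run:
```python
from h import *
from fit import bars
p,d,m=shot('side','s9.png'); W=world(d,m)
for o in bars(W,[(454,-341),(580.5,-183),(469,351)])+bars(W,[(622,0)],62,80): print(o)
cv2.imwrite('pics/s9c.png',cv2.cvtColor(cv2.resize(p[120:360,180:460],(700,600)),cv2.COLOR_RGB2BGR))
print(arm.read_state()['clock'])
```

```text
(array([ 452.8, -337.1]), array([ 453.3, -339. ]), array([109.,  21.]), np.float64(8.0), np.float64(65.9), 183)
(array([ 578.3, -177.8]), array([ 580.1, -179.8]), array([ 21., 110.]), np.float64(-12.9), np.float64(66.0), 190)
(array([466.3, 354.3]), array([467.9, 353.8]), array([110.,  21.]), np.float64(8.8), np.float64(66.2), 496)
(array([618.2,   3.7]), array([619.9,   2.3]), array([109.,  22.]), np.float64(3.9), np.float64(71.2), 244)
18.3167
```

View pics/s9c.png

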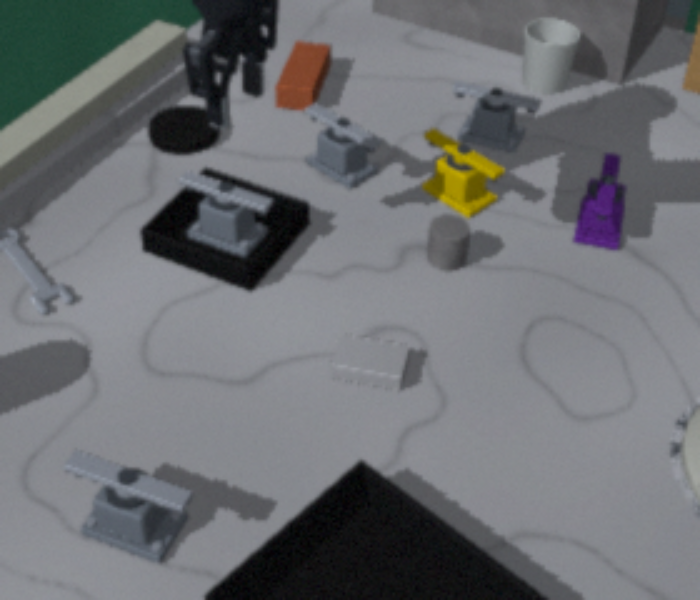

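The worn head stands upright in the small tray at crop pixel (228,215), with its bar top at 71 mm (66 + 5). The three other grey heads are where they were, and the gripper is clear. Handing in.

```bash
python3 -c "
from bench import arm
print(arm.job_done())"
```

```text
the job is handed in; nothing more can be done
None
```

I found the worn head by feel at about (603, 175): its bar tipped freely about 5 mm at both ends. It now stands upright on the floor of the small black tray, and I handed the job in at about 18 s. Two others felt sound, and I did not press the fourth.

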